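# Check the spring of a test-box cover under a magnifier lamp

### The job

The cover spring of the casting test box is being checked. Swing the magnifier lamp off to the side where its post stands until no part of it is above the box, then take the cover by its front bar and raise it about five degrees past the balance point where its spring takes over, without letting it fly open. Ease it back down and finish the program still holding it by the bar, quite still, about five degrees below the balance point (ten at the most); leave everything else on the bench where it is.

Things in the scene. Friction and masses are not known exactly. Their poses are not given: they have to be found in the camera images.
- test_box: Grey sheet-metal box fixed to the bench, 220 (x) by 260 (y) by 100 mm high, origin at the centre of its underside, x away from the robot, y left, z up. Its cover hinges on the far (+x) top rim. On its left outer side, 142 mm from the middle, a thin fixed rod 110 mm long rises from the hinge line towards the front at 50 degrees to the level: the cover's angle at the balance point.
- cover (a joint): Cover angle, rad: 0 shut and level, grows as the front rises, stops at 1.45. Balance point 0.873 (50 degrees): below it the cover sinks shut by itself, above it the hinge spring throws it open. About 1 N at the bar keeps it from sinking or opening. Past means above 0.90, just below 0.66 to 0.855, flown open above 1.22.
- cover_bar (a point): Middle of the cover's front grip bar: round steel, 12 mm thick, 128 mm clear length along the box's y, in the cover's plane, 265 mm from the hinge axis, 47 mm ahead of the cover's edge; 106 mm above the bench when shut, free all round. The point turns with the cover. The bar can turn between the fingers, so the gripper may stay pointing down.
- cover_hinge (a point): Fixed point on the hinge axis (along the box's y) at mid width, 106 mm above the bench; axes as the box. The cover is a 6 mm aluminium plate, 0.9 kg, 218 mm from hinge to front edge, 256 mm wide, its weight mostly carried by a spring on the hinge.
- lamp_head (a point): Centre of the round white magnifier head, 100 mm across, 20 mm thick, 190 mm above the bench, 215 mm from the arm's swing axis. It starts over the cover; counter-clockwise from above carries it towards the robot and to the right, off the box. Clear when over 180 mm to the right of the box's middle (y in the box's frame below -0.18); until then the cover must stay shut.
- lamp_knob (a point): Grip point on the upright black knob at the free end of the lamp arm: a pin 18 mm thick, its top 235 mm, this point 220 mm, the arm's top under it 196 mm above the bench. The vertical swing axis is 275 mm away, a 215 mm tall post right of the box, foot 100 mm across; the point's x axis points straight away from it. 1 N at the knob swings the arm; it stays where left.
- plug_gauge: Bystander: steel plug gauge, 38 mm across, 70 mm tall, standing right of the box; origin at the centre of its underside.
- marker_stamp: Bystander: black hand stamp, 30 mm across, 50 mm tall, standing left of the box; origin at the centre of its underside.
- casting: Bystander: aluminium casting with two bores, 130 by 100 by 28 mm, lying at the left; origin at the centre of its underside.
- deburrer: Bystander: hand deburring tool lying on the bench left of the box's front, about 200 mm long, 30 mm thick; its x axis along it.
- scanner: Bystander: hand barcode scanner lying at the right, about 175 by 50 by 35 mm; origin under its black head.

How it is judged:
On the way, in this order (a step that is already met when the one before it is completed fails the run):
1. the lamp is swung off to the right of the box, the cover still shut (y of lamp_head in the frame of test_box below -0.18 m and value of joint cover below 0.12 rad), for 0.2 s.
2. the cover is raised past its balance point, held in the fingers (value of joint cover above 0.9 rad and contact force between the fingers and cover above 0.2 N), for 0.2 s.
At the end, for the whole second after the job is handed in: Lamp head centre over 180 mm right of the box middle; fingers hold the cover at its bar (over 0.2 N, TCP within 60 mm of the bar middle), still (under 0.05 rad/s) at 0.66 to 0.855 rad, 1 to 12 degrees below balance; no bystander displaced by 30 mm (y of lamp_head in the frame of test_box below -0.18 m and value of joint cover between 0.66 and 0.855 rad and velocity of joint cover between -0.05 and 0.05 rad/s and contact force between the fingers and cover above 0.2 N and distance between the grasp point and cover_bar below 0.06 m and distance of each of plug_gauge, marker_stamp, casting, deburrer, scanner from where it was at the start of the episode below 0.03 m); the arm keeps its last pose, push and grip.
It fails at once if the cover is raised while the lamp is still over the box (value of joint cover above 0.12 rad and not (y of lamp_head in the frame of test_box below -0.18 m)).
It fails at once if the cover flies open (past 70 degrees) (value of joint cover above 1.22 rad).
It fails at once if a bystander is displaced by more than 30 mm (distance of any of plug_gauge, marker_stamp, casting, deburrer, scanner from where it was at the start of the episode above 0.03 m).
It also fails if it takes over 54 s, if anything falls off the work surface, if the arm or the gripper's body presses on something with over 40 N, if the wrist force passes 120 N, or if a joint passes its speed limit or range.

### The arm

A 6-joint arm with a two-finger parallel gripper is mounted at the origin on the work surface. World frame = base frame: x ahead of the robot, y to its left, z up, the work surface at z = 0. Lengths are in m, angles in rad, forces in N, time in s.
With the tool pointing down it reaches from about 0.35 to 0.85 m from the base axis. Payload 8.1 kg.
Tool frame: the origin (TCP) lies between the finger pads, 19 mm behind the fingertips; this is the grasp point; z points along the fingers, y is the line along which they close (so a half turn about z gives the same grasp; the last joint's range is limited). The gripper opens to 93 mm and grips with 3 to 60 N. Pads are 15 mm wide; open, the fingers measure 128 mm over their backs; the gripper's body (75 mm by 188 mm) begins 65 mm behind the grasp point.
Start: joints at [1.203, 0.13, 1.488, -0, 1.523, -0.085], TCP at [0.167, 0.576, 0.237] pointing down, gripper open.
Joint ranges: [-2.96, 2.96], [-0.89, 2.26], [0.02, 2.5], [-1.34, 4.48], [0, 2.73], [-2.66, 2.66]. Speed limits (rad/s): [2.39, 2.39, 2.79, 3.14, 3.14, 3.14].

### API

Orientations are given as a rotation vector (axis times angle).
In Python, from plant import robot gives the robot as it stands.
- The arm moves only by the tool nudge_tcp, called after "Call:" as name(argument=value, ...) on one line, values as JSON. Schema: {"type":"object","properties":{"increments":{"type":"object","properties":{"finger_gap":{"type":"array","items":{"type":"number"},"minItems":1,"maxItems":20},"x":{"type":"array","items":{"type":"number"},"minItems":1,"maxItems":20},"y":{"type":"array","items":{"type":"number"},"minItems":1,"maxItems":20},"z":{"type":"array","items":{"type":"number"},"minItems":1,"maxItems":20},"spin":{"type":"array","items":{"type":"number"},"minItems":1,"maxItems":20}},"additionalProperties":false,"required":["finger_gap","x","y","z","spin"]},"grip_force":{"type":"number"},"only":{"type":"string"},"quiet":{"type":"boolean"},"lines":{"type":"string"}},"required":["increments"],"additionalProperties":false}. increments is an object with one list for each field, all of the same length, 1 to 20, a row being the entries at one place: finger_gap (the finger opening in m), x, y, z (the shift in normalised numbers (1 is 1 m)), spin (a turn about the tool's z in parts of the range, where 1.0 means 90 degrees); each row shifts and turns the commanded pose from where the row before left it, along the tool's axes as they then stand; what a row does not reach is not made up. A row lasts 1/10 s, in which the tool goes at most 0.05 m and 0.15 rad, less where a joint would pass 70% of its speed; a pose out of reach is approached as far as the arm can. The fingers move at their own pace and stop on an object; grip_force is the grip in N (left out, the last holds). Time passes only in rows, so rows that do not move let the fingers close. The tool returns the time, the measured TCP pose, the force, the opening and the grip force at its end. only (a regular expression) keeps the lines of the reply that match it, lines (a string "A,B") keeps lines A to B, and quiet returns only ok. No shift or turn number may pass 1 either way. Input that does not fit is refused with a message, and nothing moves.
- robot.read_state(): the state, without advancing time (a new reading comes with each control period).
- robot.read_camera(name): name is "scene" or "top" or "wrist"; returns a dict with "image" (384x512x3 uint8, red, green, blue), "fx", "fy", "cx", "cy" (pixels), "dist" ([k1, k2, p1, p2, k3] as OpenCV has them; the pictures are not rectified), "R" (3x3) and "t" (3): a world point X has camera coordinates R X + t. Camera axes: x right, y down, z forward; pixel columns grow to the right and rows downward; lengths in m; the calibration is good to about 2 mm. A picture is of the moment at which its call begins. There is no depth.
- robot.close_job(): hands the job in; it is judged then, once.
The state is a dict: "t": time; "q": joint angles; "dq": joint speeds; "joint_torque": joint torques, N m; "tool_pos": TCP position; "orientation": TCP orientation; "force": force on the tool from outside, world axes, zero at the start; "wrist_torque": the same for the moment, N m; "opening": finger opening in m; "gripper_force": force on a finger pad.
Only numpy, scipy, OpenCV 4.12 (cv2) and the standard library are available. Lean on these libraries where they do the work, as an engineer would, in place of code of your own. Each camera call takes 0.05 s, during which the arm holds its last target. There are 200 camera calls.

## Working session

There is one attempt and no reset: what is moved stays moved. The work goes in short steps, Python scripts to look and compute and a tool call to move; the robot and the scene stay as the last step left them, time stands still between calls to the robot, and variables do not carry over. Pictures are saved under pics/ and viewed, at most 10 in all, crops included, and the job is handed in when it is done.

```bash
mkdir -p pics; ls; python3 - <<'E'
from plant import robot
import cv2
for n in ("scene","top"):
    c=robot.read_camera(n); cv2.imwrite(f"pics/{n}0.png",c["image"][:,:,::-1])
    print(n,c["fx"],c["cx"],c["cy"],c["dist"],c["R"],c["t"])
s=robot.read_state(); print(s["t"],s["tool_pos"],s["orientation"])
E
```

```text
pics
plant.py
scene 385.3656342735004 256.57497127412404 181.1901301581904 [0.03660252 0.         0.         0.         0.        ] [[ 0.02041013  0.99954673  0.02213056]
 [ 0.67301764  0.00263306 -0.73962175]
 [-0.73934477  0.02999003 -0.67265884]] [-0.01627298 -0.2883812   1.61727123]
top 377.0754216611301 252.96476955805974 194.69382933137638 [0.03823942 0.         0.         0.         0.        ] [[-8.74847601e-04 -9.99911479e-01  1.32766012e-02]
 [-9.94788167e-01 -4.83464886e-04 -1.01962100e-01]
 [ 1.01959493e-01 -1.32966070e-02 -9.94699684e-01]] [-0.02610954  0.59335926  1.18448041]
0.1 [0.16723271 0.57574335 0.23650709] [-4.42674074e-01 -3.10984781e+00  2.48216690e-03]
```

View pics/scene0.png

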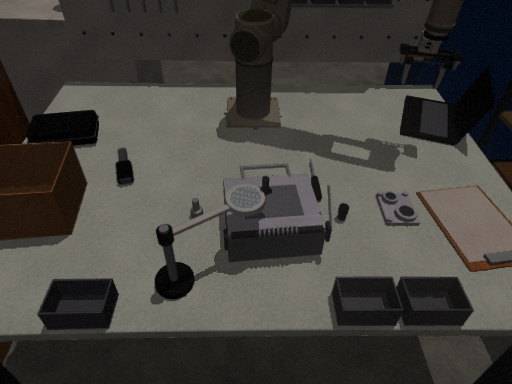

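View pics/top0.png

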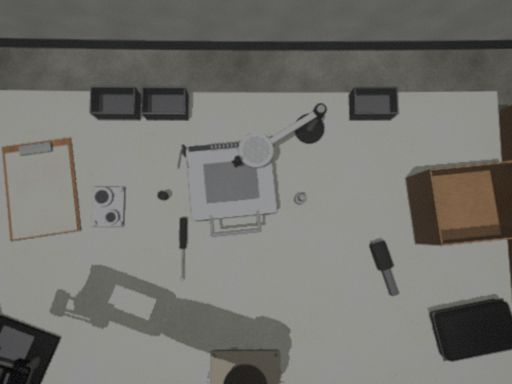

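The scene view looks back at the robot. It shows the box at about (272,220), the lamp head at (245,199), the knob at (266,185) and the post at (170,260). In the top view the head is at (256,151), the knob at (237,161), the post top at (320,109) and the bar at about (236,232). I'll enlarge both around the box.

```bash
python3 - <<'E'
import cv2
a=cv2.imread("pics/top0.png")[85:255,150:345]; cv2.imwrite("pics/topc.png",cv2.resize(cv2.convertScaleAbs(a,alpha=1.4),None,fx=4,fy=3.5,interpolation=2)[:600] if 0 else cv2.resize(cv2.convertScaleAbs(a,alpha=1.4),None,fx=3.5,fy=3.5,interpolation=2))
a=cv2.imread("pics/scene0.png")[145:310,140:360]; cv2.imwrite("pics/scenec.png",cv2.resize(cv2.convertScaleAbs(a,alpha=1.4),None,fx=3.5,fy=3.5,interpolation=2))
E
```

```text
(no output)
```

View pics/topc.png

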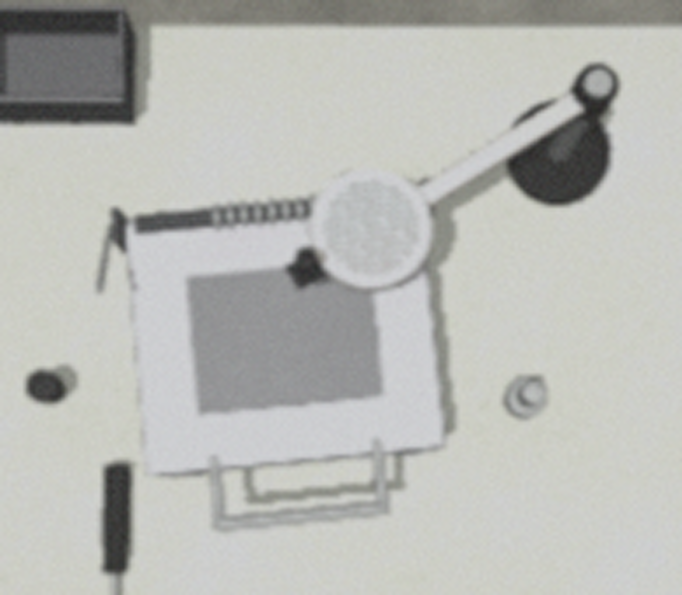

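View pics/scenec.png

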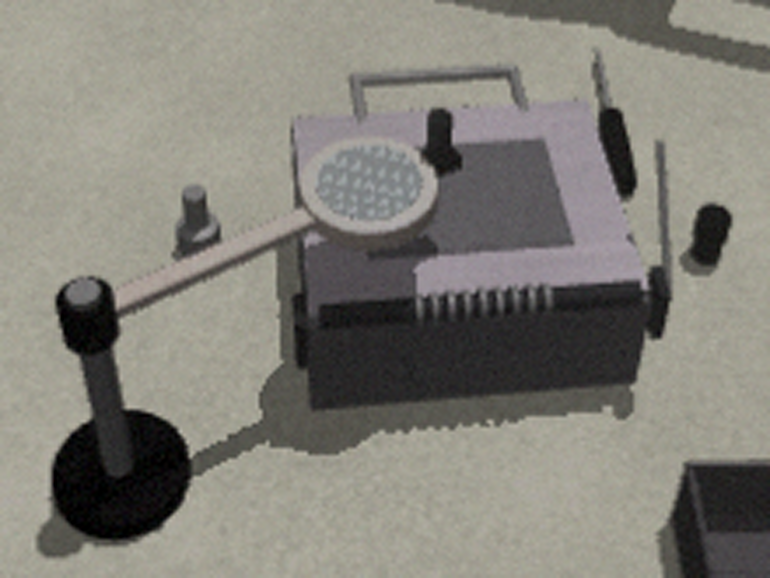

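The top crop shows the head at (372,228), the post cap at (599,84), the knob at (307,266), cover front corners at (148,473) and (443,445), and bar corners at (218,524) and (387,507). The scene crop shows the knob top at (439,114), the post cap at (88,293) and bar corners at (352,78) and (515,71).

```bash
cat > h.py <<'E'
import numpy as np,cv2
from plant import robot
def ray(c,uv):
    K=np.array([[c["fx"],0,c["cx"]],[0,c["fy"],c["cy"]],[0,0,1]])
    p=cv2.undistortPoints(np.array([[uv]],float),K,np.array(c["dist"]))[0,0]
    R=np.array(c["R"]);o=-R.T@c["t"];d=R.T@np.array([*p,1.]);return o,d
def onz(c,uv,z):
    o,d=ray(c,uv);return o+d*(z-o[2])/d[2]
def tri(c1,a,c2,b):
    o1,d1=ray(c1,a);o2,d2=ray(c2,b)
    s=np.linalg.lstsq(np.c_[d1,-d2],o2-o1,rcond=None)[0]
    p,q=o1+s[0]*d1,o2+s[1]*d2;return (p+q)/2,np.linalg.norm(p-q)
E
cat > m.py <<'E'
from h import *
np.set_printoptions(precision=4,suppress=True)
T=robot.read_camera("top");S=robot.read_camera("scene")
t=lambda x,y:((x+.5)/3.5-.5+150,(y+.5)/3.5-.5+85)
s=lambda x,y:((x+.5)/3.5-.5+140,(y+.5)/3.5-.5+145)
h=onz(T,t(372,228),.2);print("head",h,tri(T,t(372,228),S,s(370,184)))
p=onz(T,t(599,84),.215);print("post",p,"S",onz(S,s(88,293),.215), "foot T",onz(T,t(559,153),.01),"S",onz(S,s(121,473),.01))
print("knob S top",onz(S,s(439,114),.235),"S base",onz(S,s(441,152),.196),"T",onz(T,t(309,262),.235))
print("head-post",np.linalg.norm((h-p)[:2]))
a,b=onz(T,t(218,524),.106),onz(T,t(387,507),.106);print("bar",a,b,(a+b)/2,np.linalg.norm(a-b))
a,b=onz(S,s(352,78),.106),onz(S,s(515,71),.106);print("barS",a,b,(a+b)/2,np.linalg.norm(a-b))
a,b=onz(T,t(148,473),.109),onz(T,t(443,445),.109);print("front",a,b,np.linalg.norm(a-b),np.degrees(np.arctan2(*(a-b)[:2])))
print("gauge",onz(S,s(195,245),.0),onz(T,t(525,398),.035), "stamp",onz(T,t(47,386),.05))
E
python3 m.py
```

```text
head [ 0.7025 -0.0324  0.2   ] (array([ 0.7035, -0.0315,  0.1959]), np.float64(0.00196085464084137))
post [ 0.8162 -0.2134  0.215 ] S [ 0.8214 -0.2094  0.215 ] foot T [ 0.8181 -0.2149  0.01  ] S [ 0.8185 -0.2134  0.01  ]
knob S top [0.6719 0.0186 0.235 ] S base [0.6701 0.0216 0.196 ] T [0.6679 0.017  0.235 ]
head-post 0.21375848855053858
bar [0.4667 0.0973 0.106 ] [ 0.4809 -0.0468  0.106 ] [0.4738 0.0252 0.106 ] 0.14478182276667434
barS [ 0.4797 -0.0464  0.106 ] [0.4693 0.0986 0.106 ] [0.4745 0.0261 0.106 ] 0.14537169666717184
front [0.51  0.157 0.109] [ 0.5338 -0.0949  0.109 ] 0.2529746889310662 -5.397610850618935
gauge [ 0.5815 -0.1832  0.    ] [ 0.5811 -0.176   0.035 ] stamp [0.5905 0.2575 0.05  ]
```

Axis-to-knob comes out at 275.6 mm and axis-to-head at 214 mm. The bar is 106 mm high and 145 mm over its corners. All of this agrees with the data given. The box is yawed about +5.4°. I'll turn the tool tangential to the lamp arm first and raise it.

Careful with the scale: turns go in shares of 90 degrees. That gives: 0.144 rad is 0.0917.

Call:
nudge_tcp(increments={"finger_gap": [0.093,0.093,0.093,0.093,0.093,0.093],"x": [0,0,0,0,0,0],"y": [0,0,0,0,0,0],"z": [-0.014,-0.014,-0.014,-0.014,-0.014,0],"spin": [0.0917,0.0917,0.0917,0.0917,0.0917,0]}, grip_force=20)

```text
t: 0.8
tool_pos: [0.1677, 0.577, 0.3097]
orientation: [-1.513, -2.753, -0.006]
force: [0.4, 0.3, 1.1]
opening: 0.093
gripper_force: 0.0
```

```bash
cat > g.py <<'E'
import sys
from h import *
from scipy.spatial.transform import Rotation as Ro
np.set_printoptions(precision=4,suppress=True)
s=robot.read_state();R=Ro.from_rotvec(s["orientation"]).as_matrix()
print("t",s["t"],"pos",s["tool_pos"],"yhead",np.degrees(np.arctan2(R[1,1],R[0,1])),"z",R[:,2],"F",s["force"],"op",s["opening"],s["gripper_force"],"q",s["q"])
if len(sys.argv)>3: print("tool delta",R.T@(np.array(sys.argv[1:4],float)-s["tool_pos"]))
E
python3 g.py 0.670 0.0195 0.31
```

```text
t 0.8 pos [0.1677 0.577  0.3097] yhead 32.40488942469469 z [ 0.0013  0.0033 -1.    ] F [0.4308 0.3084 1.1369] op 0.0930143474838455 0.0 q [1.2026 0.1109 1.3788 0.     1.6484 0.637 ]
tool delta [-0.7399  0.1253 -0.0015]
```

Call:
nudge_tcp(increments={"finger_gap": [0.093,0.093,0.093,0.093,0.093,0.093,0.093,0.093,0.093,0.093,0.093,0.093,0.093,0.093,0.093,0.093,0.093,0.093],"x": [-0.041,-0.041,-0.041,-0.041,-0.041,-0.041,-0.041,-0.041,-0.041,-0.041,-0.041,-0.041,-0.041,-0.041,-0.041,-0.041,-0.041,0],"y": [0.007,0.007,0.007,0.007,0.007,0.007,0.007,0.007,0.007,0.007,0.007,0.007,0.007,0.007,0.007,0.007,0.007,0],"z": [0,0,0,0,0,0,0,0,0,0,0,0,0,0,0,0,0,0],"spin": [0,0,0,0,0,0,0,0,0,0,0,0,0,0,0,0,0,0]}, quiet=true)

```text
ok
```

```bash
python3 g.py 0.670 0.0195 0.222; python3 -c "
from plant import robot;import cv2
c=robot.read_camera('wrist');cv2.imwrite('pics/w1.png',cv2.convertScaleAbs(c['image'][:,:,::-1],alpha=1.3))"
```

```text
t 2.6 pos [0.6443 0.0482 0.3044] yhead 32.56690108539926 z [-0.0029 -0.0014 -1.    ] F [-0.3342 -1.0479  0.1562] op 0.09309184707085945 0.0 q [-0.0038  0.242   1.242  -0.0015  1.6604 -0.5723]
tool delta [-0.0381  0.0065  0.0824]
```

View pics/w1.png

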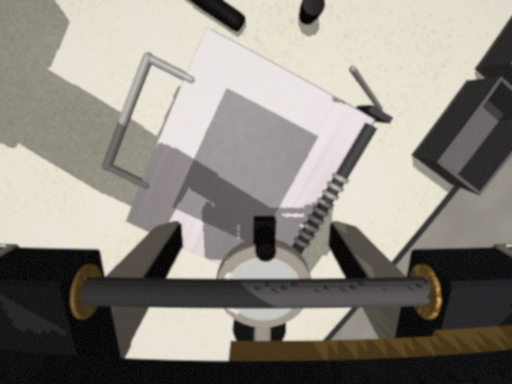

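The wrist view shows the knob at (264,235), centred between the open fingers, with the head just behind it. I'll finish the approach, descend and close.

Call:
nudge_tcp(increments={"finger_gap": [0.093,0.093,0.093,0.093,0.06,0,0,0,0,0,0],"x": [-0.038,0,0,0,0,0,0,0,0,0,0],"y": [0.0065,0,0,0,0,0,0,0,0,0,0],"z": [0,0.03,0.03,0.0205,0,0,0,0,0,0,0],"spin": [0,0,0,0,0,0,0,0,0,0,0]}, grip_force=25, quiet=true)

```text
ok
```

```bash
python3 g.py
```

```text
t 3.75 pos [0.6687 0.0241 0.2273] yhead 32.54413246037762 z [ 0.0005  0.     -1.    ] F [ 0.0564  0.0257 -0.4289] op 0.0415409559434064 0.0 q [-0.0406  0.3207  1.2879  0.      1.5326 -0.6087]
```

Call:
nudge_tcp(increments={"finger_gap": [0,0,0,0,0,0],"x": [0,0,0,0,0,0],"y": [0,0,0,0,0,0],"z": [0.004,0,0,0,0,0],"spin": [0,0,0,0,0,0]}, grip_force=25, quiet=true)

```text
ok
```

```bash
python3 g.py
```

```text
t 4.35 pos [0.6684 0.0241 0.2225] yhead 32.54476549631836 z [-0.0008  0.0001 -1.    ] F [-0.158   0.0393 -2.82  ] op 0.017551901493608052 24.998854100704193 q [-0.0406  0.3229  1.2939  0.      1.5255 -0.6086]
```

The knob is held (17.6 mm, 25 N). I'll swing counter-clockwise, along -y of the tool and turning with the arm.

Scaled: -0.05 rad is -0.0318.

Call:
nudge_tcp(increments={"finger_gap": [0,0,0,0,0,0,0,0,0,0,0,0],"x": [0,-0.0003,-0.0003,-0.0003,-0.0003,-0.0003,-0.0003,-0.0003,-0.0003,-0.0003,-0.0003,0],"y": [-0.007,-0.0138,-0.0138,-0.0138,-0.0138,-0.0138,-0.0138,-0.0138,-0.0138,-0.0138,-0.0138,0],"z": [0,0,0,0,0,0,0,0,0,0,0,0],"spin": [-0.0159,-0.0318,-0.0318,-0.0318,-0.0318,-0.0318,-0.0318,-0.0318,-0.0318,-0.0318,-0.0318,0]}, quiet=true)

```text
ok
```

```bash
python3 g.py
```

```text
t 5.55 pos [ 0.5699 -0.0824  0.2224] yhead 62.63810539539213 z [-0.0026  0.0001 -1.    ] F [-3.8845  2.0377 -2.6968] op 0.01755871390173715 24.998077154159546 q [-0.2323  0.0751  1.5747 -0.0005  1.4943 -1.3255]
```

Scaled: -0.05 rad is -0.0318.

Call:
nudge_tcp(increments={"finger_gap": [0,0,0,0,0,0,0,0,0,0,0,0],"x": [-0.0002,-0.0002,-0.0002,-0.0002,-0.0002,-0.0002,-0.0002,-0.0002,-0.0002,-0.0002,0,0],"y": [-0.0138,-0.0138,-0.0138,-0.0138,-0.0138,-0.0138,-0.0138,-0.0138,-0.0138,-0.007,0,0],"z": [0,0,0,0,0,0,0,0,0,0,0,0],"spin": [-0.0318,-0.0318,-0.0318,-0.0318,-0.0318,-0.0318,-0.0318,-0.0318,-0.0318,-0.0159,0,0]}, quiet=true)

```text
ok
```

```bash
python3 g.py
```

```text
t 6.75 pos [ 0.5375 -0.2078  0.2224] yhead 89.7326154964791 z [-0.0046  0.0001 -1.    ] F [-10.5386  -0.4656   0.6987] op 0.01732223174483706 25.000191628932953 q [-0.4567  0.0779  1.5718 -0.002   1.4961 -2.0227]
```

Scaled: 0.147 rad is 0.0936.

Call:
nudge_tcp(increments={"finger_gap": [0.06,0.06,0.06,0.06,0.06,0.06,0.06,0.06,0.06,0.06,0.06,0.06,0.06,0.06,0.06,0.06,0.06,0.06],"x": [0,0,0,0,0,0,0,0,0,0,0,0,0,0,0,0,0,0],"y": [0,0,0,0,0,0,0,0,0,0,0,0,0,0,0,0,0,0],"z": [0,0,0,0,0,-0.03,-0.04,-0.02,0,0,0,0,0,0,0,0,0,0],"spin": [0,0,0,0,0,0,0,0,0.0936,0.0936,0.0936,0.0936,0.0936,0.0936,0.0936,0.0936,0.0936,0.0936]}, quiet=true)

```text
ok
```

Call:
nudge_tcp(increments={"finger_gap": [0.06],"x": [0],"y": [0],"z": [0],"spin": [0]}, quiet=true)

```text
ok
```

```bash
python3 g.py 0.474 0.0255 0.31
python3 -c "
from plant import robot;import cv2
c=robot.read_camera('top');cv2.imwrite('pics/t2.png',cv2.resize(cv2.convertScaleAbs(c['image'][90:260,140:350,::-1],alpha=1.4),None,fx=3.5,fy=3.5))"
```

```text
t 8.65 pos [ 0.5395 -0.2073  0.313 ] yhead 5.474709242324509 z [ 0.0002 -0.0001 -1.    ] F [-0.6169 -0.3687  0.694 ] op 0.05997259799611457 0.0 q [-0.4555  0.0515  1.4355  0.      1.6544 -0.5511]
tool delta [ 0.238 -0.043  0.003]
```

View pics/t2.png

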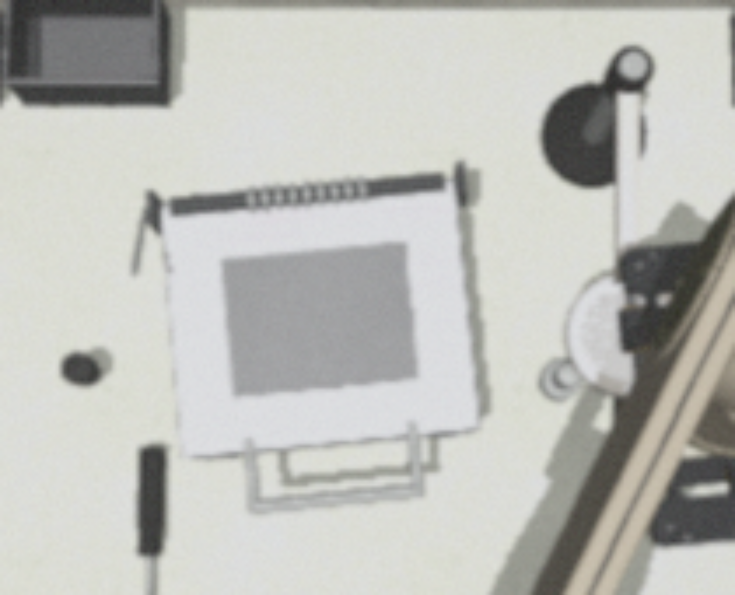

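The lamp arm now lies along the right-hand side, well clear of the box, and the cover is shut with the bar as measured. I'll move over the bar with the fingers at 40 mm, which fits the 47 mm gap.

Call:
nudge_tcp(increments={"finger_gap": [0.04,0.04,0.04,0.04,0.04,0.04,0.04,0.04,0.04,0.04,0.04],"x": [0.0397,0.0397,0.0397,0.0397,0.0397,0.0397,0,0,0,0,0],"y": [-0.0072,-0.0072,-0.0072,-0.0072,-0.0072,-0.0072,0,0,0,0,0],"z": [0,0,0,0,0,0,0.04,0.04,0.04,0,0],"spin": [0,0,0,0,0,0,0,0,0,0,0]}, quiet=true)

```text
ok
```

```bash
python3 g.py 0.474 0.0255 0.106
python3 -c "
from plant import robot;import cv2
c=robot.read_camera('wrist');cv2.imwrite('pics/w3.png',cv2.convertScaleAbs(c['image'][:,:,::-1],alpha=1.3))"
```

```text
t 9.8 pos [0.4728 0.0255 0.1934] yhead 5.759664460810622 z [-0.0012  0.0001 -1.    ] F [0.6198 0.1099 1.1615] op 0.039724124262803334 0.0 q [-0.0544 -0.1926  1.8851  0.      1.4503 -0.1549]
tool delta [-0.0002  0.0012  0.0874]
```

View pics/w3.png

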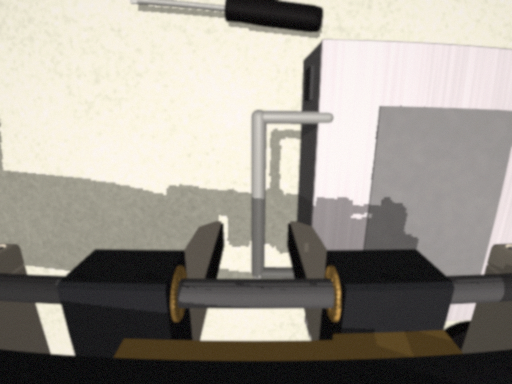

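The bar (column 258) runs parallel to the fingers and midway between them. I'll descend and close.

Call:
nudge_tcp(increments={"finger_gap": [0.04,0.04,0.04,0.04,0,0,0,0,0,0],"x": [0,0,0,0,0,0,0,0,0,0],"y": [0.001,0,0,0,0,0,0,0,0,0],"z": [0.03,0.03,0.02,0.0075,0,0,0,0,0,0],"spin": [0,0,0,0,0,0,0,0,0,0]}, grip_force=15, quiet=true)

```text
ok
```

```bash
python3 g.py
```

```text
t 10.85 pos [0.4751 0.0256 0.1064] yhead 5.6167594786448545 z [ 0.0023 -0.0001 -1.    ] F [ 3.0313 -0.0004  3.3092] op 0.01138910634941231 15.000341087579727 q [-0.0541 -0.1067  1.9728 -0.      1.2731 -0.1521]
```

Gripped (11.4 mm, 15 N). I'll print the arc increments about the hinge.

```bash
python3 -c "
import numpy as np
a=np.r_[0,.03,np.arange(.09,1.0,.06)]
for i,j in zip(a,a[1:]):print(round(j,2),round(.265*(np.cos(i)-np.cos(j)),4),round(-.265*(np.sin(j)-np.sin(i)),4))"
```

```text
0.03 0.0001 -0.0079
0.09 0.001 -0.0159
0.15 0.0019 -0.0158
0.21 0.0028 -0.0156
0.27 0.0038 -0.0154
0.33 0.0047 -0.0152
0.39 0.0056 -0.0149
0.45 0.0065 -0.0145
0.51 0.0073 -0.0141
0.57 0.0082 -0.0136
0.63 0.009 -0.0131
0.69 0.0097 -0.0126
0.75 0.0105 -0.012
0.81 0.0112 -0.0113
0.87 0.0118 -0.0106
0.93 0.0125 -0.0099
0.99 0.013 -0.0091
```

Call:
nudge_tcp(increments={"finger_gap": [0,0,0,0,0,0,0,0,0,0,0],"x": [0.0001,0,0,0,0,0,0,0,0,0,0],"y": [0,0.001,0.0019,0.0028,0.0038,0.0047,0.0056,0.0065,0.0073,0,0],"z": [-0.0079,-0.0159,-0.0158,-0.0156,-0.0154,-0.0152,-0.0149,-0.0145,-0.0141,0,0],"spin": [0,0,0,0,0,0,0,0,0,0,0]}, quiet=true)

```text
ok
```

```bash
cat > ang.py <<'E'
from h import *
p=np.array(robot.read_state()["tool_pos"])
u=np.array([.9954,.0958]);H=np.array([.4745,.0256])+.265*u
x=(H-p[:2])@u;z=p[2]-.106
print("angle",np.arctan2(z,x),"r",np.hypot(x,z))
E
python3 g.py; python3 ang.py
```

```text
t 11.95 pos [0.5094 0.0289 0.2349] yhead 5.61042006722713 z [ 0.0041 -0.0001 -1.    ] F [13.1204 -0.289  -8.5243] op 0.0116713692211197 14.998612403869629 q [-0.0439 -0.117   1.7413  0.0001  1.5133 -0.1418]
angle 0.511084323913804 r 0.2635936751026075
```

The angle tracks at 0.51 with about 15 N radial pull towards the hinge, so I'll ease inward 1–2 mm while continuing.

Call:
nudge_tcp(increments={"finger_gap": [0,0,0,0,0,0],"x": [0,0,0,0,0,0],"y": [0.0095,0.009,0.0097,0.0105,0,0],"z": [-0.013,-0.0131,-0.0126,-0.012,0,0],"spin": [0,0,0,0,0,0]}, quiet=true)

```text
ok
```

```bash
python3 g.py; python3 ang.py
```

```text
t 12.55 pos [0.5452 0.0325 0.2852] yhead 5.612194732427766 z [-0.0018 -0.0007 -1.    ] F [-5.3952 -3.059   3.7047] op 0.011364065447114331 15.000628530979156 q [-0.0339 -0.0289  1.5665 -0.0007  1.6058 -0.1319]
angle 0.7459117755808942 r 0.26402491955092194
```

Call:
nudge_tcp(increments={"finger_gap": [0,0,0,0,0,0,0,0,0],"x": [0,0,0,0,0,0,0,0,0],"y": [0.0112,0.0118,0.0125,0.0064,0,0,0,0,0],"z": [-0.0113,-0.0106,-0.0099,-0.0047,0,0,0,0,0],"spin": [0,0,0,0,0,0,0,0,0]}, quiet=true)

```text
ok
```

```bash
python3 g.py; python3 ang.py
python3 -c "
from plant import robot;import cv2
c=robot.read_camera('scene');cv2.imwrite('pics/s4.png',cv2.resize(cv2.convertScaleAbs(c['image'][110:290,150:370,::-1],alpha=1.4),None,fx=3.3,fy=3.3))"
```

```text
t 13.45 pos [0.5869 0.0365 0.3217] yhead 5.598883465385406 z [-0.001  -0.0005 -1.    ] F [-3.9734 -2.8736  6.0391] op 0.01142593684423041 15.000716596841812 q [-0.0247  0.0798  1.3904 -0.0006  1.6725 -0.1224]
angle 0.9567161173317456 r 0.26390083378079543
```

View pics/s4.png

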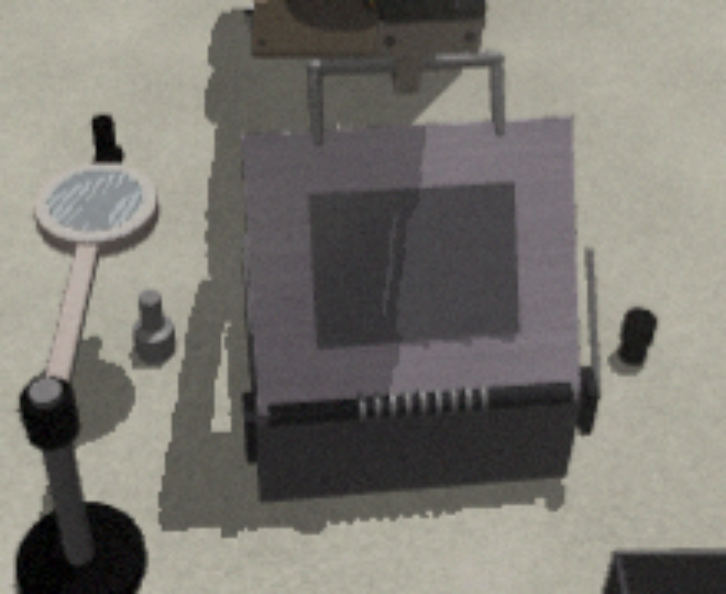

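The cover is held at about 0.957 rad. The gripper is on the bar at (405,65), the lamp is clear, and the plug gauge and stamp are still standing. I'll ease down to about 0.785.

Call:
nudge_tcp(increments={"finger_gap": [0,0,0,0,0,0,0,0,0,0,0,0,0],"x": [0,0,0,0,0,0,0,0,0,0,0,0,0],"y": [-0.0073,-0.0072,-0.007,-0.0068,-0.0065,0,0,0,0,0,0,0,0],"z": [0.0054,0.0056,0.0059,0.0061,0.0063,0,0,0,0,0,0,0,0],"spin": [0,0,0,0,0,0,0,0,0,0,0,0,0]}, quiet=true)

```text
ok
```

```bash
python3 g.py; python3 ang.py
python3 - <<'E'
from h import *
a=cv2.imread("pics/top0.png").astype(int);b=robot.read_camera("top")["image"][:,:,::-1].astype(int)
m=(abs(a-b).max(2)>40)*255
B=b.clip(0,255).astype('uint8');B[m>0]=B[m>0]//2+np.array([0,0,120],'uint8')
cv2.imwrite("pics/t5.png",cv2.resize(B[70:310,50:450],None,fx=2,fy=2))
E
```

```text
t 14.8 pos [0.5532 0.0334 0.2926] yhead 5.614149586010336 z [ 0.0001 -0.0001 -1.    ] F [-2.2487 -2.7661  1.3449] op 0.011148571268241102 14.99882385134697 q [-0.0321 -0.0104  1.5348 -0.0001  1.617  -0.1301]
angle 0.7874040565482986 r 0.26339723653498537
```

View pics/t5.png

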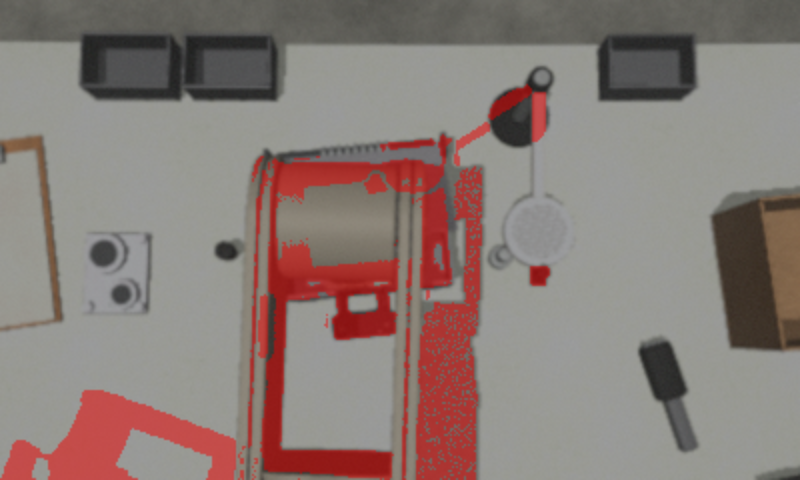

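The picture shows the casting, stamp, gauge and scanner unchanged. The deburrer is only hidden by the arm, which never went near it. The cover is held at 0.787 rad, so I'll hand the job in.

```bash
python3 -c "
from plant import robot
print(robot.close_job())"
```

```text
the job is handed in; nothing more can be done
None
```

The job is handed in (the interface gave no verdict): the lamp was swung clear to the right, and the cover was raised to about 0.957 rad, then eased back. It ended held still by the bar at about 0.787 rad, 5° below balance, with no visible bystander moved; the deburrer was hidden behind the arm in the last picture.

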